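# Post the finished ring through the deposit box's flap

### The arm

A 7-joint arm with a two-finger parallel gripper is mounted at the origin on a cart in front of the work surface, level with it; the furniture and walls round the work are solid. World frame = base frame: x ahead of the robot, y to its left, z up, the work surface at z = 0. Lengths are in m, angles in degrees, forces in N, time in s.
With the tool pointing down it reaches from about 0.4 to 0.875 m from the base axis. Payload 4.4 kg.
Tool frame: the origin (TCP) lies at the very end of the fingers, on their centre line; the grasp point (between the pads) lies pinch_z behind it (pinch_z is the distance from the TCP to the grasp point, in m); z points along the fingers, x is the direction in which the jaws open and shut, and the axes are right-handed (so a half turn about z gives the same grasp; the last joint's range is limited). The gripper opens to 85 mm and grips with 20 to 120 N. Pads are 22 mm wide; open, the fingers measure 114 mm over their backs; the gripper's body (76 mm by 85 mm) begins 54 mm behind the grasp point. The pads swing forward as they close: fully open they stand 13 mm farther back than shut.
Start: joints at [-76.364, 36.005, 2.206, 86.941, -1.547, 57.084, -1.146], TCP at [0.194, 0.62, 0.231] pointing down, gripper open.
Joint ranges: [-175.42, 175.42], [-21.48, 121.26], [-71.46, 75.88], [10.55, 141.38], [-63.04, 243.04], [13.31, 113.54], [-168.57, 168.57]. Speed limits (degrees/s): [147.25, 147.25, 180, 180, 180, 180, 180].

### API

Orientations are given as [roll, pitch, yaw] about the fixed x, y, z axes, in that order (R = Rz(yaw) Ry(pitch) Rx(roll)).
In Python, from station import sense, snapshot, camera_model, finish_job, pinch_z gives the robot as it stands.
- The arm moves only by the tool servo_tool, never from a script. Its argument "steps" is a list that holds one entry, the list of rows, each a list of 7 numbers: the turn, a rotation vector about the tool's x, y, z in units of 60 degrees (1.0 is 60 degrees), then the shift along the tool's x, y, z in units of 1000 mm (1.0 is 1000 mm), then the opening, from 0 (shut) to 1 (fully open). In form: [[[rx, ry, rz, dx, dy, dz, claw], ...]]. A call has 1 to 20 rows; each row shifts and turns the pose as measured when the row begins, along the tool's axes as they then stand; what a row does not reach is not made up. A row lasts 1/10 s, in which the tool goes at most 50 mm and 8.59 degrees, less where a joint would pass 70% of its speed; a pose out of reach is approached as far as the arm can. A call with a number of a shift or a turn outside -1 to 1 is refused whole. A call with a gripper value outside its range is refused whole. The fingers move at their own pace and stop on an object; "newtons" is the grip in N (left out, the last holds). Time passes only in rows, so rows that do not move let the fingers close. It gives the time, the measured TCP pose, the force and the opening at its end, in the units of the state.
- sense(): the state, without advancing time (a new reading comes with each control period).
- snapshot(name): name is "side" or "top" or "wrist"; returns (picture, depth): 384x512x3 uint8, red, green, blue; 384x512 float32, m along the optical axis (not along the pixel's ray), 0 where there is no reading.
- camera_model(name): a dict with "fx", "fy", "cx", "cy" (pixels), "k1" (the pictures are not rectified: a ray, as slopes to the right and down, at radius r is drawn at 1 + k1 r^2 times it, then the intrinsics apply), "R" (3x3) and "t" (3): a world point X has camera coordinates R X + t. Camera axes: x right, y down, z forward; pixel columns grow to the right and rows downward; lengths in m; the calibration is good to about 2 mm. A picture is of the moment at which its call begins: read the wrist's pose just before it. camera_model takes no time and is no camera call; for the wrist camera it gives the pose at the moment of the call.
- finish_job(): hands the job in, once; it reports no verdict.
The state is a dict: "t": time; "joint_positions": joint angles; "joint_vel": joint speeds; "tau": joint torques, N m; "tool_pos": TCP position; "orientation": TCP orientation; "force": force on the tool from outside, world axes, zero at the start; "ft_torque": the same for the moment, N m; "opening": finger opening in m.
Only numpy, scipy, OpenCV 4.12 (cv2) and the standard library are available. Lean on these libraries where they do the work, as an engineer would, in place of code of your own. Each camera call takes 0.05 s, during which the arm holds its last target.

### The job

The finished ring, closed up in its dark red box, waits on the loading shelf of the grey deposit box. With your fingertips gently push the ring box between the white guide rails and through the hanging flap until it tips off the end of the shelf and slides down inside, then draw your fingers back out so that the flap swings fully shut behind it. Only push it, never pinch, lift or overturn it, and leave the wax block, the round tin and the solder spool where they stand.

Things in the scene. Friction and masses are not known exactly. Their poses are not given: they have to be found in the camera images.
- ring_box: Dark red ring box, lid fixed shut, 61 (x) by 52 (y) by 41 mm high, 0.08 to 0.17 kg; flat walls 28 mm from its centre in x, 26 mm in y. Origin at the centre of its underside, z up. Starts upright on the loading shelf at the mouth of the flared rails, its x within 0.3 rad of the rails' direction and up to 8 mm off their middle.
- deposit_box: Grey sheet-metal deposit box fixed to the board. Origin on the board (underside) below the middle of the doorway; its x axis points inward, the way the ring box is pushed, y to the left of that, z up. Doorway in the plane x = 0, 88 mm wide, frame 10 mm thick; the closed housing behind it runs from x 0 to 170, y -55 to 55 mm and is 155 mm high with no slot in its top.
- mouth (a point): Middle of the doorway's sill: on the loading shelf's level polished slide plate, 58 mm above the board; axes as the deposit box's. The plate is 104 mm wide and runs from 152 mm outside this point to 42 mm inside it.
- shelf_end (a point): Middle of the inner end of the slide plate, 42 mm past the doorway, top of the plate. From here the compartment floor, a polished chute, slopes down at 26 degrees to a felt stop 122 mm further in. The ring box tips over this edge by itself once its middle is past it, that is when its rear wall is about 15 to 20 mm inside the doorway, and slides down to rest against the felt.
- rail_mouth (a point): Middle between the outer ends of the two white slippery guide rails, on the slide plate, 88 mm outside the doorway. The rails are 5 mm thick and stand 18 mm above the plate: here about 97 mm apart, narrowing to 62 mm apart at 40 mm outside the doorway, then straight to 7 mm outside it.
- lintel (a point): Middle of the lintel's front lower edge, 86 mm above the slide plate (the lintel is 11 mm high, level with the housing's top). An upright finger strikes it, so to push the ring box in to the end the fingers must lean 30 to 45 degrees, tips leading inward, and the hand stays outside.
- flap_bottom (a point): Middle of the flap's lower edge, 3 mm above the slide plate when shut.
- flap (a joint): Gravity flap in the doorway: aluminium sheet 84 mm wide, 80 mm long, hung from a pin at its top, 6 mm inside the doorway plane and 82 mm above the slide plate. 0 rad = shut; grows as the lower edge swings inward, to at most 1.45; it cannot open outward. Under 1 N pushes it open; damped, it falls back shut in about 2 s once nothing is under it.
- wax_block: Blue carving-wax block, 38 x 52 x 26 mm, loose on the board, on the +y side of the loading shelf. Origin at the centre of its underside.
- round_tin: Round black tin with a pale label on its shut lid, 62 mm across, 26 mm high, loose on the board on the +y side of the deposit box's housing. Origin at the centre of its underside.
- solder_spool: Spool of solder wire, 46 mm across, 32 mm high, loose on the board on the -y side of the deposit box's housing. Origin at the centre of its underside.
Mind the look-alikes: they are no part of the job. There is more than one size of the ring_box; the one meant has the size given above.

How it is judged (in metres and radians):
On the way, in this order (a step that is already met when the one before it is completed fails the run):
1. the ring box stands level on the slide plate with its front through the doorway, holding the flap open (value of joint flap above 0.3 rad and x of ring_box in the frame of deposit_box above -0.02 m and z of ring_box in the frame of deposit_box above 0.053 m and angle between ring_box's own z axis and vertical below 0.2 rad), for 0.1 s.
2. the ring box has gone down the chute into the compartment (x of ring_box in the frame of deposit_box above 0.1 m and z of ring_box in the frame of deposit_box below 0.035 m), for 0.2 s.
At the end, for the whole second after the job is handed in: The ring box lies at rest, right way up, in the compartment at the foot of the chute (its underside's centre at least 100 mm past the doorway and less than 35 mm above the board, leaning less than 0.8 rad) and the flap hangs shut (under 0.06 rad) (all of step 2 and x of ring_box in the frame of deposit_box below 0.165 m and y of ring_box in the frame of deposit_box between -0.05 and 0.05 m and angle between ring_box's own z axis and vertical below 0.8 rad and linear speed of ring_box below 0.02 m/s and value of joint flap below 0.06 rad); the robot touches nothing.
It fails at once if the ring box is lifted off the slide plate (z of ring_box in the frame of deposit_box above 0.073 m).
It fails at once if the ring box is overturned (angle between ring_box's own z axis and vertical above 1 rad).
It fails at once if the ring box is pinched or pushed hard (over 20 N) (contact force between the fingers and ring_box above 20 N).
It fails at once if the wax block, the round tin or the solder spool is moved more than 15 mm (distance of any of wax_block, round_tin, solder_spool from where it was at the start of the episode above 0.015 m).
It also fails if it takes over 45 s, if anything falls off the work surface, if the arm or the gripper's body presses on something with over 40 N, if the wrist force passes 120 N, or if a joint passes its speed limit or range.

## Working session

There is one attempt and no reset: what is moved stays moved. The work goes in short steps, Python scripts to look and compute and a tool call to move; the robot and the scene stay as the last step left them, time stands still between calls to the robot, and variables do not carry over. Pictures are saved under pics/ and viewed, and the job is handed in when it is done.

Besides the shell and the picture viewer there is one more tool, called after ">>>" as name(argument=value, ...) on one line, values as JSON. servo_tool: Moves the arm, as the interface text tells. Its arguments: {"type":"object","properties":{"steps":{"type":"array","items":{"type":"array","items":{"type":"array","items":{"type":"number"}}}},"newtons":{"type":"number"}},"required":["steps"]}

```bash
mkdir -p pics; python3 - <<'E'
from station import *
import cv2,numpy as np
s=sense();print(s,pinch_z)
for n in("side","top"):
    p,d=snapshot(n);cv2.imwrite(f"pics/{n}0.png",p[...,::-1]);np.savez(f"pics/{n}0.npz",p=p,d=d)
    m=camera_model(n);print(n,m)
    np.save(f"pics/{n}_cam.npy",m,allow_pickle=True)
E
```

```text
{'t': 0.0, 'joint_positions': array([-76.3616139 ,  36.05817324,   2.20327115,  86.99605687,
        -1.54735775,  57.08159711,  -1.14612163]), 'joint_vel': array([-0.00059915, -0.02362364,  0.00736899,  0.0198366 , -0.04292589,
        0.00095502,  0.01232038]), 'tau': array([-3.01923328e-04, -5.63393748e+01,  1.22581903e+00, -1.93446708e+01,
        1.08333942e-02,  1.02764368e-02,  1.00062508e-05]), 'tool_pos': array([0.19426237, 0.61965171, 0.23039737]), 'orientation': array([1.79998542e+02, 1.06119042e-01, 7.25905685e+01]), 'force': array([ 0.93478166, -0.32243064, -0.61934697]), 'ft_torque': array([ 0.0143131 , -0.0076661 , -0.01547881]), 'opening': 0.08528937682067379} 0.0187
side {'fx': 384.07619785567624, 'fy': 384.07619785567624, 'cx': 251.388084358904, 'cy': 195.65887614033187, 'k1': -0.09518706905002533, 'R': array([[ 0.99051975, -0.13726366,  0.00541496],
       [-0.08122108, -0.61698605, -0.78277158],
       [ 0.11078704,  0.7749109 , -0.62228557]]), 't': array([-0.53200669, -0.00352184,  1.02404408])}
top {'fx': 490.99037918125055, 'fy': 490.99037918125055, 'cx': 247.73615475547834, 'cy': 193.44061738333068, 'k1': -0.012357278725431976, 'R': array([[-0.00387918, -0.99997658,  0.00563886],
       [-0.98237255,  0.00275689, -0.18691327],
       [ 0.18689335, -0.00626453, -0.98236024]]), 't': array([-0.22063856,  0.52018691,  0.89960902])}
```

View pics/side0.png

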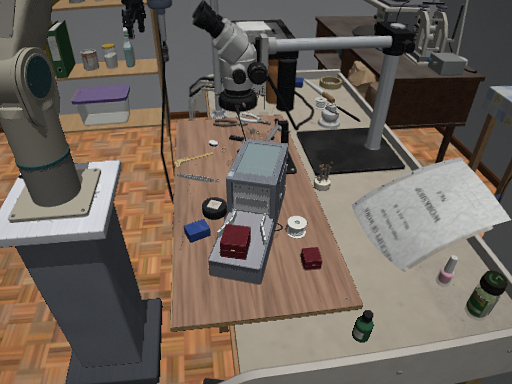

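View pics/top0.png

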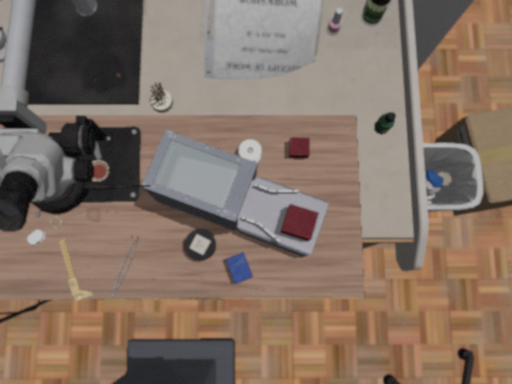

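Candidates for the ring box are the dark red box on the shelf (side 235,241; top 299,222) and the smaller red box on the board (side 311,258; top 299,148). The one on the shelf fits the description. Next I'll measure both and crop close.

```bash
cat > h.py <<'E'
import numpy as np,cv2
def cloud(d,m):
    v,u=np.mgrid[:384,:512]
    K=np.array([[m['fx'],0,m['cx']],[0,m['fy'],m['cy']],[0,0,1.]])
    pts=np.stack([u,v],-1).reshape(-1,1,2).astype(float)
    n=cv2.undistortPoints(pts,K,np.array([m['k1'],0,0,0,0.])).reshape(384,512,2)
    c=np.concatenate([n*d[...,None],d[...,None]],-1)
    return (c-m['t'])@m['R']
def proj(X,m):
    c=np.atleast_2d(X)@np.asarray(m['R']).T+m['t'];n=c[:,:2]/c[:,2:];r=(n**2).sum(1,keepdims=True)
    n=n*(1+m['k1']*r);return n*[m['fx'],m['fy']]+[m['cx'],m['cy']]
def red(p):
    h=cv2.cvtColor(p,cv2.COLOR_RGB2HSV);return ((h[...,0]<8)|(h[...,0]>172))&(h[...,1]>130)&(h[...,2]>40)
E
python3 - <<'E'
from h import *
for n in("top","side"):
    z=np.load(f"pics/{n}0.npz");p,d=z['p'],z['d'];m=np.load(f"pics/{n}_cam.npy",allow_pickle=True).item()
    P=cloud(d,m);r=red(p)&(d>0)
    k,l,st,c=cv2.connectedComponentsWithStats(r.astype(np.uint8))
    for i in range(1,k):
        if st[i,4]<60: continue
        q=P[l==i];zt=np.percentile(q[:,2],95);t=q[q[:,2]>zt-.006]
        print(n,c[i],st[i,4],'ztop',zt.round(4),cv2.minAreaRect((t[:,:2]*1000).astype(np.float32)))
    # housing top z ~0.155, plate ~0.058
    mk=(abs(P[...,2]-.155)<.006)&(abs(P[...,0]-.5)<.3)&(abs(P[...,1])<.4)&(d>0)
    k,l,st,c=cv2.connectedComponentsWithStats(mk.astype(np.uint8))
    i=1+st[1:,4].argmax();print('roof',c[i],st[i],cv2.minAreaRect((P[l==i][:,:2]*1000).astype(np.float32)),P[l==i][:,2].mean())
    mk=(abs(P[...,2]-.058)<.006)&(abs(P[...,0]-.5)<.3)&(abs(P[...,1])<.4)&(d>0)
    k,l,st,c=cv2.connectedComponentsWithStats(mk.astype(np.uint8))
    i=1+st[1:,4].argmax();print('plate',c[i],st[i],cv2.minAreaRect((P[l==i][:,:2]*1000).astype(np.float32)),P[l==i][:,2].mean())
    b=p[130:290,150:350] if n=="side" else p[120:280,130:350]
    cv2.imwrite(f"pics/{n}crop.png",cv2.resize(b[...,::-1],None,fx=3.5,fy=3.5,interpolation=2))
E
```

```text
top [298.99006623 147.37417219] 302 ztop 0.0309 ((619.2891235351562, -325.943603515625), (33.66630172729492, 36.43144989013672), 0.6470741629600525)
top [ 98.33962264 170.93396226] 106 ztop 0.0271 ((540.593505859375, 45.24846267700195), (113.03329467773438, 21.013931274414062), 45.60863494873047)
top [299.12911726 222.27667984] 759 ztop 0.1004 ((457.6502685546875, -315.3887939453125), (51.39007568359375, 49.133644104003906), 71.51493072509766)
roof [199.54485531 175.14742765] [ 142  130  116   92 6220] ((533.488037109375, -137.84719848632812), (174.65682983398438, 110.59169006347656), 69.27772521972656) 0.1533278706731026
plate [277.57107768 213.92723365] [ 237  177   92   78 3257] ((476.79510498046875, -286.13299560546875), (154.5883026123047, 111.68022155761719), 69.1484146118164) 0.057206127517100865
side [234.4469496  240.68169761] 754 ztop 0.0998 ((459.98101806640625, -317.02752685546875), (56.53717803955078, 50.92746353149414), 72.86457824707031)
side [311.30091185 257.59574468] 329 ztop 0.0302 ((621.1827392578125, -327.7913513183594), (41.959102630615234, 34.528839111328125), 89.2098617553711)
roof [258.06742103 162.51249411] [ 226  139   62   48 2121] ((533.8926391601562, -137.50155639648438), (178.15472412109375, 110.79012298583984), 69.170654296875) 0.15383712227086016
plate [247.11338399 240.79544126] [ 208  209   68   61 1711] ((480.2147521972656, -281.2678527832031), (168.59681701660156, 110.809326171875), 68.80966186523438) 0.05776205833212161
```

View pics/topcrop.png

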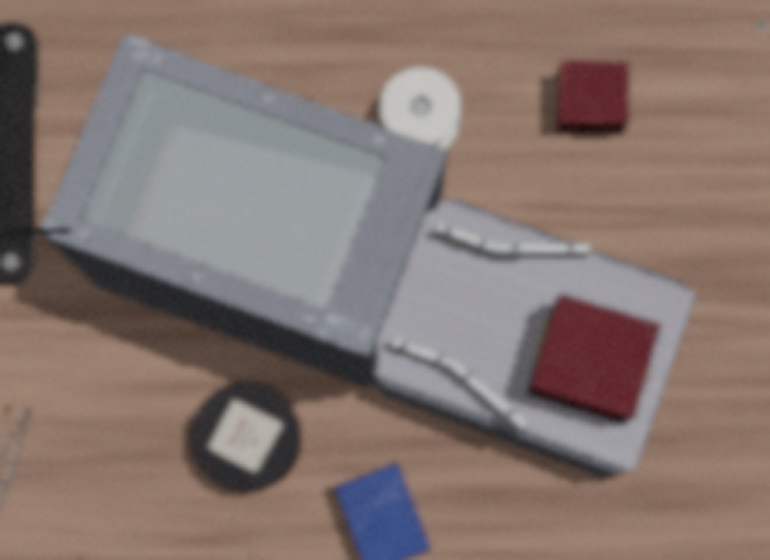

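View pics/sidecrop.png

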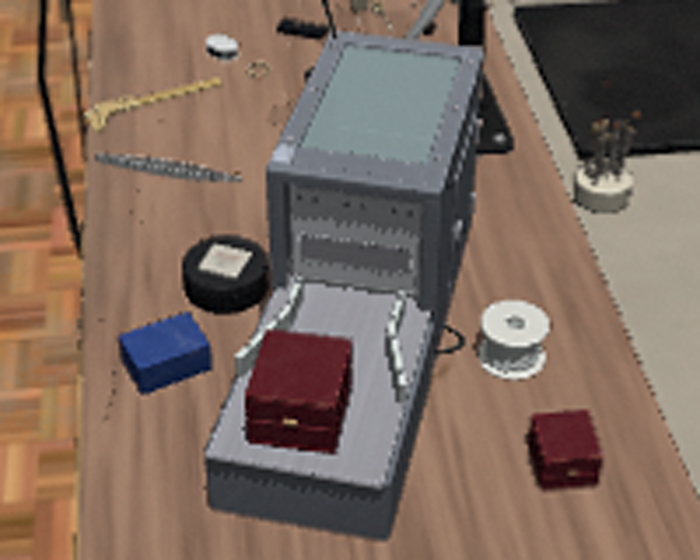

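The crops show the shelf box is the larger one, sitting at the mouth of the rails, so it's the right box. The microscope stands between the arm's start pose and the work, so I'll map tall obstacles and measure the box precisely.

```bash
python3 - <<'E'
from h import *
H=np.zeros((20,26))
for n in("top","side"):
    z=np.load(f"pics/{n}0.npz");p,d=z['p'],z['d'];m=np.load(f"pics/{n}_cam.npy",allow_pickle=True).item()
    P=cloud(d,m);ok=d>0
    print(n,'cam at',-m['R'].T@m['t'])
    q=P[ok];ix=((q[:,0]-0)/.05).astype(int);iy=((q[:,1]+.5)/.05).astype(int)
    g=(ix>=0)&(ix<20)&(iy>=0)&(iy<26)&(q[:,2]<1.2)&(q[:,0]>0)
    np.maximum.at(H,(ix[g],iy[g]),q[g][:,2])
    # ring box
    O=np.array([503.5,-216.5])/1000;a=np.radians(69.15);c,s=np.cos(a),np.sin(a)
    r=red(p)&ok;k,l,st,cc=cv2.connectedComponentsWithStats(r.astype(np.uint8));cc
    i=l[222,299] if n=="top" else l[240,235]
    mm=(l==i).astype(np.uint8)
    q=P[mm>0];q=q[q[:,2]>.093];dd=q[:,:2]-O
    L=np.c_[dd@[c,s],dd@[-s,c]]*1000
    print(n,cv2.minAreaRect(L.astype(np.float32)),L.min(0),L.max(0),L.mean(0),cv2.minAreaRect(L.astype(np.float32))[2])
print('rows x 0..1, cols y -.5..+.8 (cm)')
for r in range(20): print(r*5,' '.join('%3d'%(100*v) for v in H[r]))
E
```

```text
top cam at [ 0.34203051 -0.21643186  0.98221411]
top ((-108.70124053955078, 7.64390754699707), (51.57341003417969, 49.03688430786133), 2.7920050621032715) [-135.02110584  -17.11427342] [-82.68354211  33.2521241 ] [-108.79578795    8.1373914 ] 2.7920050621032715
side cam at [ 0.41322627 -0.86874103  0.63737185]
side ((-109.43388366699219, 4.889200210571289), (56.53718185424805, 50.92747497558594), 3.7145915031433105) [-138.86656909  -21.86184721] [-80.93952057  30.62868839] [-112.5701204     4.46389194] 3.7145915031433105
rows x 0..1, cols y -.5..+.8 (cm)
0   0   0   0   0   0   0   0   1  38  43  49   1   0   0   0   0   0   0   0   0   0   0   0   0   0   0
5   0   0   0   0   0   0   0   1  38  39  48  48  47   0   0   0   0   0   0   0   0   0   0   0   0   0
10   0   0   0   0   0   0   0   1   1   1   1   1   0   0   0   0   0   0   0   0   0   0   0   0   0   0
15   0   0   0   0   0   0   0   0   0   0   0   0   0   0   0   0   0   0   0   0  34  37  36  28   0   0
20   0   0   0   0   0   0   0   0   0   0   0   0   0   0   0   0   0   0   0   0   0  37  36  34   0   0
25   0
[... 898 characters left out ...]
35  35  15  14   2   0   0   0  20  16  22  23  23  23  23
70   0   0   0   0   0   0   0   0   5   6   0  35  35   0   6   2   0   0  17  20  23  23  23  23  23  23
75   0   0   0   0   0   0   0   0   0   0   0  35  35   0   0   0   0   0  17  20  23  23  23  23  23  23
80   0   0   2   4   5   5   4   4   0   0   0  36  35   0   0   3   5   0   0   1   0   0   1   1   1   2
85   0   6   7   8   8   8   8   7   0   0   0  36  35   0   0   4   6   0   1   1   0   0   0   1   1   2
90   9   6   9  11  11  11  10   9   0   0  36  37  38  37  35   0   0   0   0   1   1   0   0   0   2   2
95   9   0  12  12  13  12  12  11   0   0  35  37  38  37   0   0   0   0   0   0   0   0   0   1   2   2
```

```bash
python3 - <<'E'
from h import *
from station import *
z=np.load("pics/side0.npz");p,d=z['p'],z['d'];m=np.load("pics/side_cam.npy",allow_pickle=True).item()
P=cloud(d,m)
for (u,v) in [(133,10),(133,25),(155,5),(160,30),(165,60),(167,120),(168,180),(170,200),(205,15),(240,60),(240,100),(285,80),(196,85),(218,30)]: print(u,v,P[v,u].round(3),d[v,u])
w,_=snapshot("wrist");cv2.imwrite("pics/w0.png",w[...,::-1])
cv2.imwrite("pics/sc.png",cv2.resize(p[:210,60:320,::-1],None,fx=2.8,fy=2.8))
E
```

```text
133 10 [0.199 0.6   0.334] 1.3027043
133 25 [-0.03   2.057 -0.068] 2.6569645
155 5 [0.291 0.455 0.376] 1.1745335
160 30 [0.294 0.491 0.288] 1.2577763
165 60 [0.299 0.485 0.187] 1.3164582
167 120 [ 0.153  1.738 -0.677] 2.8095775
168 180 [ 0.249  0.464 -0.312] 1.6059036
170 200 [ 0.181  0.966 -0.818] 2.3013287
205 15 [0.436 0.039 0.432] 0.8335374
240 60 [0.514 0.047 0.323] 0.91652155
240 100 [0.513 0.049 0.218] 0.9832894
285 80 [0.721 0.442 0.108] 1.3789048
196 85 [0.398 0.672 0.013] 1.5805842
218 30 [0.464 0.039 0.398] 0.8576619
```

View pics/sc.png

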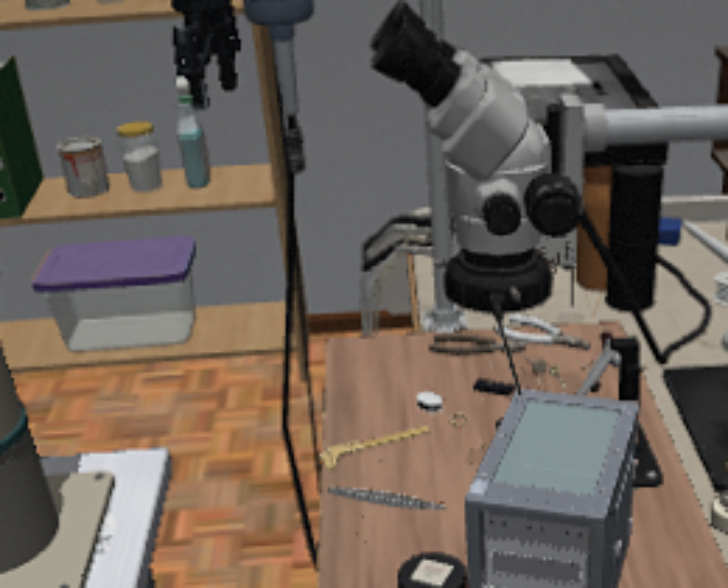

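View pics/w0.png

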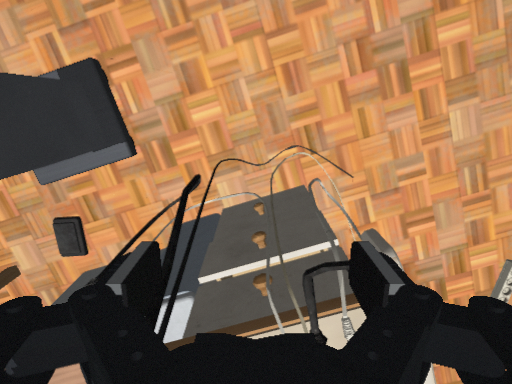

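The crop shows a flex-shaft motor hanging at about (0.29, 0.45) and the microscope from x = 0.40 up to z 0.45 at y 0 to 0.15. I'll retract and rise first, then swing past inside both.

>>> servo_tool(steps=[[[0,0,0,-0.03,0,-0.032,0.2],[0,0,0,-0.03,0,-0.032,0.2],[0,0,0,-0.03,0,-0.032,0.2],[0,0,0,-0.03,0,-0.032,0.2],[0,0,0,-0.03,0,-0.032,0.2],[0,0,0,-0.03,0,-0.032,0.2],[0,0,0,-0.03,0,-0.032,0.2],[0,0,0,-0.03,0,-0.032,0.2],[0,0,0,-0.03,0,-0.032,0.2],[0,0,0,-0.03,0,-0.032,0.2],[0,0,0,0,0,0,0.2]]])

```text
t: 1.25
tool_pos: [0.101, 0.3221, 0.5598]
orientation: [-180.0, 0.6, 72.6]
force: [-0.5, 0.2, -0.6]
opening: 0.0171
```

>>> servo_tool(steps=[[[0,0,0.1167,-0.0025,0.0412,0,0.2],[0,0,0.1167,-0.0025,0.0412,0,0.2],[0,0,0.1167,-0.0025,0.0412,0,0.2],[0,0,0.1167,-0.0025,0.0412,0,0.2],[0,0,0.1167,-0.0025,0.0412,0,0.2],[0,0,0.1167,-0.0025,0.0412,0,0.2]]])

```text
t: 1.85
tool_pos: [0.2936, 0.1701, 0.5574]
orientation: [179.6, 0.5, 29.9]
force: [1.2, 1.0, -0.1]
opening: 0.0171
```

>>> servo_tool(steps=[[[0,0,0.1167,-0.0025,0.0412,0,0.2],[0,0,0.1167,-0.0025,0.0412,0,0.2],[0,0,0.1167,-0.0025,0.0412,0,0.2],[0,0,0.1167,-0.0025,0.0412,0,0.2],[0,0,0.1167,-0.0025,0.0412,0,0.2],[0,0,0.1167,-0.0025,0.0412,0,0.2],[0,0,0.1167,-0.0025,0.0412,0,0.2],[0,0,0,0,0.03,0,0.2],[0,0,0,0,0.03,0,0.2],[0,0,0,0,0,0,0.2]]])

```text
t: 2.85
tool_pos: [0.2925, -0.1835, 0.5555]
orientation: [178.8, 0.2, -22.2]
force: [-0.7, 0.3, -0.6]
opening: 0.0172
```

>>> servo_tool(steps=[[[0,0,-0.003,0.0258,0.0189,0.0345,0.2],[0,0,-0.003,0.0258,0.0189,0.0345,0.2],[0,0,-0.003,0.0258,0.0189,0.0345,0.2],[0,0,-0.003,0.0258,0.0189,0.0345,0.2],[0,0,-0.003,0.0258,0.0189,0.0345,0.2],[0,0,-0.003,0.0258,0.0189,0.0345,0.2],[0,0,-0.003,0.0258,0.0189,0.0345,0.2],[0,0,-0.003,0.0258,0.0189,0.0345,0.2],[0.08,0,0,0,0,0,0.2],[0.08,0,0,0,0,0,0.2],[0.08,0,0,0,0,0,0.2],[0.08,0,0,0,0,0,0.2],[0,0,0,0,0,0,0.2]]])

```text
t: 4.15
tool_pos: [0.4396, -0.3856, 0.2594]
orientation: [-160.1, 1.6, -19.3]
force: [0.6, -0.7, -0.1]
opening: 0.017
```

```bash
python3 - <<'E'
from station import *
s=sense();print(s['joint_positions'].round(1),s['tool_pos'],s['orientation'],s['force'])
E
```

```text
[ 24.3  41.8  44.   87.8 -41.1  80.9  58.8] [ 0.43961262 -0.38556213  0.25944296] [-160.11679312    1.59392371  -19.31219434] [ 0.58607896 -0.7398017  -0.0614949 ]
```

```bash
cat >> h.py <<'E'
from scipy.spatial.transform import Rotation as Ro
A=np.radians(69.15);I=np.array([np.cos(A),np.sin(A),0]);Lf=np.array([-I[1],I[0],0]);O=np.array([.5035,-.2165,.058]);U=np.array([0,0,1.])
def mouth(w): w=np.asarray(w)-O; return np.array([w@I,w@Lf,w[2]])*1000
def tgt(x,y,z,a):
    a=np.radians(a);zt=np.sin(a)*I-np.cos(a)*U;xt=-Lf;yt=np.cross(zt,xt)
    return O+I*x/1e3+Lf*y/1e3+U*z/1e3, np.stack([xt,yt,zt],1)
def delta(s,x,y,z,a):
    T,R=tgt(x,y,z,a);C=Ro.from_euler('xyz',s['orientation'],degrees=True).as_matrix()
    print('TCP in mouth mm',mouth(s['tool_pos']).round(1),'tilt',np.degrees(np.arccos(-C[2,2])).round(1))
    print('turn units',(Ro.from_matrix(C.T@R).as_rotvec()/np.radians(60)).round(4),'shift',(C.T@(T-s['tool_pos'])).round(4),'J',s['joint_positions'].round(1),'F',(np.array([I,Lf,U])@s['force']).round(1))
E
python3 - <<'E'
from h import *
from station import *
delta(sense(),-195,5,100,45)
E
```

```text
TCP in mouth mm [-180.7   -0.5  201.4] tilt 19.9
turn units [0.4189 0.0365 0.0074] shift [-0.003   0.0478  0.0907] J [ 24.3  41.8  44.   87.8 -41.1  80.9  58.8] F [-0.5 -0.8 -0.1]
```

>>> servo_tool(steps=[[[0.07,0.006,0.001,-0.001,0.008,0.01,0.2],[0.07,0.006,0.001,-0.001,0.008,0.01,0.2],[0.07,0.006,0.001,-0.001,0.008,0.01,0.2],[0.07,0.006,0.001,-0.001,0.008,0.01,0.2],[0.07,0.006,0.001,-0.001,0.008,0.01,0.2],[0.07,0.006,0.001,-0.001,0.008,0.01,0.2],[0,0,0,0,0,0,0.2]]])

```text
t: 4.85
tool_pos: [0.4356, -0.3859, 0.1761]
orientation: [-134.4, 0.2, -20.2]
force: [-0.2, 0.4, -0.3]
opening: 0.017
```

```bash
python3 - <<'E'
from h import *
from station import *
delta(sense(),-175,6,30,45)
E
```

```text
TCP in mouth mm [-182.5    3.1  118.1] tilt 45.6
turn units [-0.0099  0.0105  0.0051] shift [-0.0025  0.0577  0.067 ] J [ 42.2  55.4  31.8  83.  -51.9  93.6  69.9] F [ 0.3  0.4 -0.3]
```

>>> servo_tool(steps=[[[0,0.003,0,-0.001,0.019,0.022,0.2],[0,0.003,0,-0.001,0.019,0.022,0.2],[0,0.003,0,-0.001,0.019,0.022,0.2],[0,0,0,0,0,0,0.2]]])

```text
t: 5.25
tool_pos: [0.4396, -0.3754, 0.0883]
orientation: [-135.1, -0.2, -20.1]
force: [0.8, 1.0, 0.8]
opening: 0.0172
```

```bash
python3 - <<'E'
from h import *
from station import *
p,d=snapshot("side");q=cv2.resize(p[130:290,150:350,::-1],None,fx=3.5,fy=3.5,interpolation=2)
cv2.imwrite("pics/s1.png",q)
delta(sense(),-152,6,13,46)
E
```

```text
TCP in mouth mm [-171.8    2.    32.6] tilt 44.9
turn units [0.0182 0.0042 0.0141] shift [-0.0039 -0.0003  0.0279] J [ 41.9  61.1  30.   85.8 -54.9  86.7  75.1] F [ 0.5 -1.3  0.7]
```

View pics/s1.png

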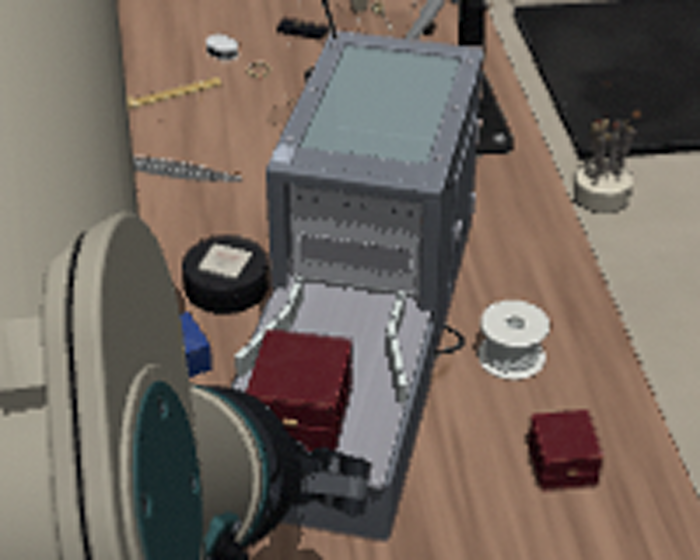

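```bash
python3 - <<'E'
from h import *
from station import *
s=sense();m=camera_model("side");C=Ro.from_euler('xyz',s['orientation'],degrees=True).as_matrix()
for k in (0,.05,.1,.15): print(k,((proj(s['tool_pos']-k*C[:,2],m)-[150,130])*3.5).round())
print(C.round(2))
w,_=snapshot("wrist");cv2.imwrite("pics/w1.png",w[...,::-1])
t,_=snapshot("top");cv2.imwrite("pics/t1.png",cv2.resize(t[120:300,180:400,::-1],None,fx=3.5,fy=3.3,interpolation=2))
E
```

```text
0 [[274. 455.]]
0.05 [[254. 459.]]
0.1 [[230. 464.]]
0.15 [[202. 469.]]
[[ 0.94 -0.24  0.25]
 [-0.34 -0.67  0.66]
 [ 0.01 -0.71 -0.71]]
```

View pics/w1.png

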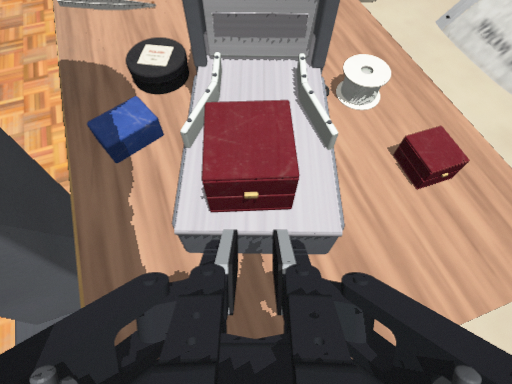

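View pics/t1.png

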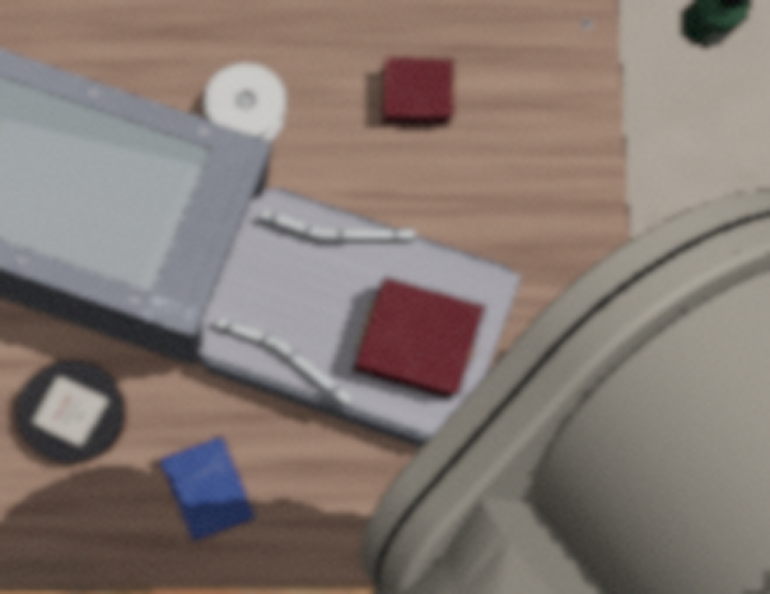

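```bash
python3 - <<'E'
from h import *
from station import *
s=sense();m=camera_model("wrist");C=Ro.from_euler('xyz',s['orientation'],degrees=True).as_matrix()
c=-np.array(m['R']).T@m['t'];print('cam in tool',C.T@(c-s['tool_pos']),'axis',C.T@np.array(m['R'])[2])
delta(s,-152,5,12,46)
for X in [(-137,5,20),(0,-44,0),(0,44,0),(0,44,86),(-10,44,86)]:
    print(X,proj(O+I*X[0]/1e3+Lf*X[1]/1e3+U*X[2]/1e3,m))
E
```

```text
cam in tool [ 0.00125693 -0.06724639 -0.14213366] axis [2.28839656e-04 2.69009218e-01 9.63137575e-01]
TCP in mouth mm [-173.7    1.2   34.4] tilt 44.8
turn units [0.0203 0.0013 0.0158] shift [-0.0037  0.0003  0.0312] J [ 41.9  60.9  30.1  85.7 -55.   86.7  75.1] F [-0.1  0.   0.6]
(-137, 5, 20) [[246.73250851 194.13560323]]
(0, -44, 0) [[308.26936703  65.68410995]]
(0, 44, 0) [[205.22451754  63.93042286]]
(0, 44, 86) [[187.68579219 -53.05646794]]
(-10, 44, 86) [[185.75176742 -44.86484885]]
```

>>> servo_tool(steps=[[[0.006,0,0.005,-0.0013,0,0.01,0.2],[0.006,0,0.005,-0.0013,0,0.01,0.2],[0.006,0,0.005,-0.0013,0,0.01,0.2],[0,0,0,0,0,0,0.2]]])

```text
t: 5.8
tool_pos: [0.4464, -0.3571, 0.074]
orientation: [-134.3, -0.3, -20.7]
force: [0.1, -0.4, 0.5]
opening: 0.0167
```

```bash
python3 - <<'E'
from h import *
from station import *
delta(sense(),-120,4,12,46)
E
```

```text
TCP in mouth mm [-151.7    3.3   16. ] tilt 45.7
turn units [ 0.0055 -0.0018  0.0046] shift [-0.0007 -0.0193  0.0254] J [ 41.1  61.8  29.   88.2 -56.5  84.6  76. ] F [-0.3 -0.2  0.5]
```

>>> servo_tool(steps=[[[0,0,0,0,-0.0014,0.004,0.2],[0,0,0,0,-0.0014,0.004,0.2],[0,0,0,0,-0.0014,0.004,0.2],[0,0,0,0,-0.0014,0.004,0.2],[0,0,0,0,-0.0028,0.0029,0.2],[0,0,0,0,-0.0028,0.0029,0.2],[0,0,0,0,-0.0028,0.0029,0.2],[0,0,0,0,-0.0028,0.0029,0.2]]])

```text
t: 6.6
tool_pos: [0.458, -0.3269, 0.0662]
orientation: [-134.5, -0.3, -20.8]
force: [0.7, -0.9, 0.0]
opening: 0.0171
```

```bash
python3 - <<'E'
from h import *
from station import *
delta(sense(),-90,3,12,46)
w,_=snapshot("wrist");cv2.imwrite("pics/w2.png",w[...,::-1])
E
```

```text
TCP in mouth mm [-119.4    3.2    8.2] tilt 45.5
turn units [ 0.0078 -0.0033  0.0039] shift [ 0.0002 -0.0233  0.0183] J [ 38.9  61.1  27.9  91.8 -58.   81.5  76.6] F [-0.6 -0.9  0. ]
```

View pics/w2.png

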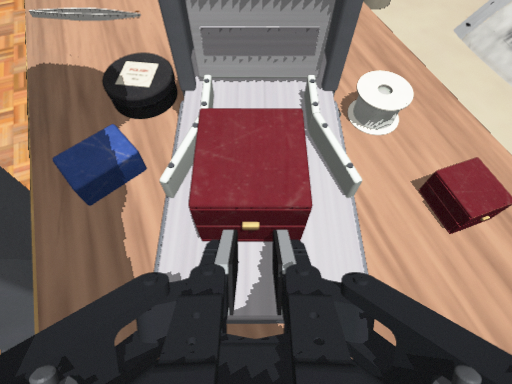

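>>> servo_tool(steps=[[[0,0,0,0,-0.0044,0.0012,0.2],[0,0,0,0,-0.0044,0.0012,0.2],[0,0,0,0,-0.0028,0.0028,0.2],[0,0,0,0,-0.0028,0.0028,0.2],[0,0,0,0,-0.0028,0.0028,0.2],[0,0,0,0,-0.0028,0.0028,0.2],[0,0,0,0,-0.0028,0.0028,0.2]]])

```text
t: 7.35
tool_pos: [0.469, -0.2983, 0.0715]
orientation: [-134.5, -0.3, -20.8]
force: [-1.4, -0.0, -0.6]
opening: 0.0173
```

```bash
python3 - <<'E'
from h import *
from station import *
delta(sense(),-60,1,12,46)
w,_=snapshot("wrist");cv2.imwrite("pics/w3.png",w[...,::-1])
E
```

```text
TCP in mouth mm [-88.8   3.1  13.5] tilt 45.5
turn units [ 0.0078 -0.0031  0.0044] shift [ 0.0022 -0.0191  0.0216] J [ 36.8  59.5  26.9  94.9 -58.9  79.4  76.3] F [-0.5  1.3 -0.6]
```

View pics/w3.png

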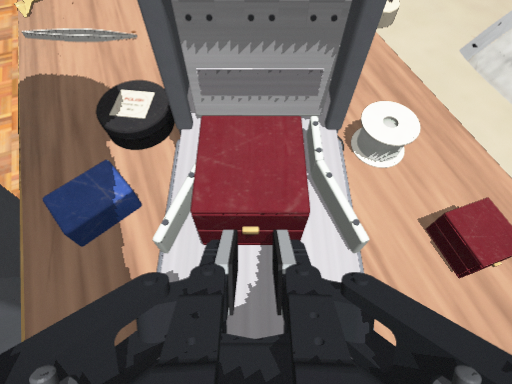

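>>> servo_tool(steps=[[[0,0,0,0.0004,-0.0028,0.0029,0.2],[0,0,0,0.0004,-0.0028,0.0029,0.2],[0,0,0,0.0004,-0.0028,0.0029,0.2],[0,0,0,0.0004,-0.0028,0.0029,0.2],[0,0,0,0.0004,-0.0028,0.0029,0.2],[0,0,0,0.0004,-0.0028,0.0029,0.2]]])

```text
t: 8.0
tool_pos: [0.4808, -0.2742, 0.0716]
orientation: [-134.4, -0.3, -20.8]
force: [0.4, -1.0, 0.2]
opening: 0.0171
```

```bash
python3 - <<'E'
from h import *
from station import *
delta(sense(),-40,1,12,46)
w,_=snapshot("wrist");cv2.imwrite("pics/w4.png",w[...,::-1])
E
```

```text
TCP in mouth mm [-62.    0.7  13.6] tilt 45.6
turn units [ 0.0068 -0.0028  0.0045] shift [-0.0003 -0.0143  0.0169] J [ 35.3  58.6  25.4  97.  -59.8  77.2  75.7] F [-0.8 -0.7  0.2]
```

View pics/w4.png

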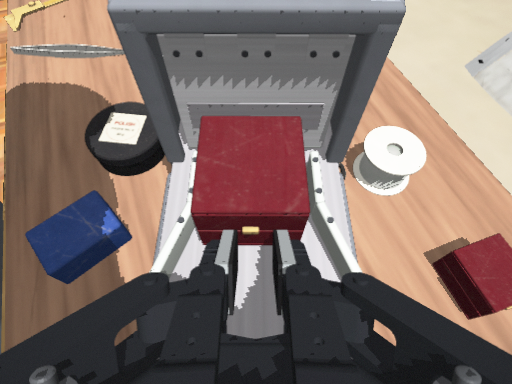

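>>> servo_tool(steps=[[[0,0,0,0,-0.0027,0.0029,0.2],[0,0,0,0,-0.0027,0.0029,0.2],[0,0,0,0,-0.0027,0.0029,0.2],[0,0,0,0,-0.0027,0.0029,0.2],[0,0,0,0,-0.0027,0.0029,0.2],[0,0,0,0,-0.0027,0.0029,0.2]]])

```text
t: 8.65
tool_pos: [0.4902, -0.2502, 0.0714]
orientation: [-134.4, -0.4, -20.8]
force: [-0.3, -0.9, 1.6]
opening: 0.0169
```

```bash
python3 - <<'E'
from h import *
from station import *
delta(sense(),-10,1,12,46)
w,_=snapshot("wrist");cv2.imwrite("pics/w5.png",w[...,::-1])
E
```

```text
TCP in mouth mm [-36.2   0.4  13.4] tilt 45.6
turn units [ 0.0067 -0.0034  0.005 ] shift [-0.0006 -0.0173  0.0197] J [ 34.1  57.6  23.4  99.2 -60.6  74.5  75.2] F [-0.9 -0.1  1.6]
```

View pics/w5.png

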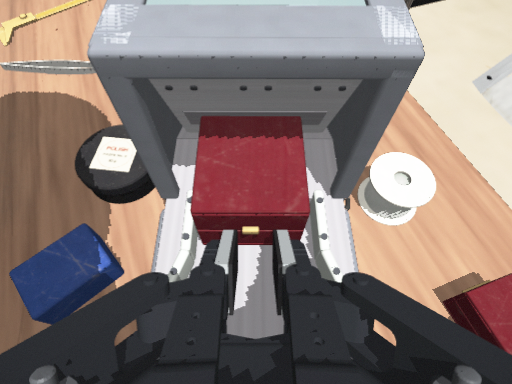

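>>> servo_tool(steps=[[[0,0,0,0,-0.0027,0.0029,0.2],[0,0,0,0,-0.0027,0.0029,0.2],[0,0,0,0,-0.0027,0.0029,0.2],[0,0,0,0,-0.0027,0.0029,0.2],[0,0,0,0,-0.0027,0.0029,0.2]]])

```text
t: 9.2
tool_pos: [0.4979, -0.2298, 0.0709]
orientation: [-134.4, -0.4, -20.8]
force: [0.4, -1.9, 1.2]
opening: 0.0169
```

```bash
python3 - <<'E'
from h import *
from station import *
delta(sense(),12,1,12,46)
w,_=snapshot("wrist");cv2.imwrite("pics/w6.png",w[...,::-1])
E
```

```text
TCP in mouth mm [-14.4   0.5  12.9] tilt 45.6
turn units [ 0.0064 -0.0032  0.0051] shift [-0.0005 -0.0178  0.0195] J [ 33.3  56.7  21.2 100.9 -61.1  72.1  74.6] F [-1.6 -1.1  1.2]
```

View pics/w6.png

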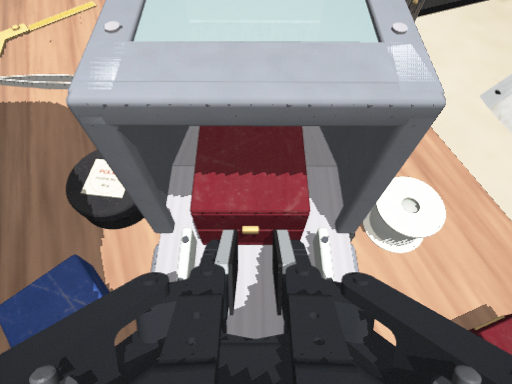

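>>> servo_tool(steps=[[[0,0,0,0,-0.0027,0.0029,0.2],[0,0,0,0,-0.0027,0.0029,0.2],[0,0,0,0,-0.0027,0.0029,0.2],[0,0,0,0,-0.0027,0.0029,0.2]]])

```text
t: 9.65
tool_pos: [0.5042, -0.2132, 0.0706]
orientation: [-134.4, -0.3, -20.7]
force: [-2.0, -0.3, 1.3]
opening: 0.0169
```

```bash
python3 - <<'E'
from h import *
from station import *
delta(sense(),12,1,12,46)
w,_=snapshot("wrist");cv2.imwrite("pics/w7.png",w[...,::-1])
E
```

```text
TCP in mouth mm [ 3.3  0.6 12.6] tilt 45.6
turn units [ 0.0059 -0.0028  0.0053] shift [-0.0004 -0.0057  0.0066] J [ 32.9  56.   19.2 102.2 -61.4  69.9  74. ] F [-1.   1.8  1.3]
```

View pics/w7.png

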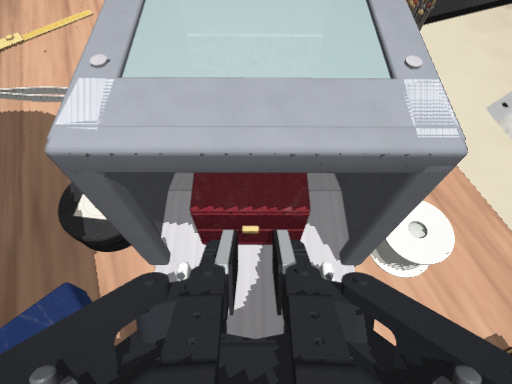

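>>> servo_tool(steps=[[[0,0,0,0,-0.0027,0.0029,0.2],[0,0,0,0,-0.0027,0.0029,0.2]]])

```text
t: 9.9
tool_pos: [0.5073, -0.2046, 0.0704]
orientation: [-134.3, -0.3, -20.7]
force: [-0.5, -1.6, 0.7]
opening: 0.0168
```

```bash
python3 - <<'E'
from h import *
from station import *
delta(sense(),16,1,12,46)
w,_=snapshot("wrist");cv2.imwrite("pics/w8.png",w[...,::-1])
E
```

```text
TCP in mouth mm [12.4  0.7 12.4] tilt 45.7
turn units [ 0.0054 -0.0024  0.0054] shift [-0.0003 -0.0022  0.0028] J [ 32.8  55.7  18.1 102.8 -61.5  68.8  73.6] F [-1.7 -0.1  0.7]
```

View pics/w8.png

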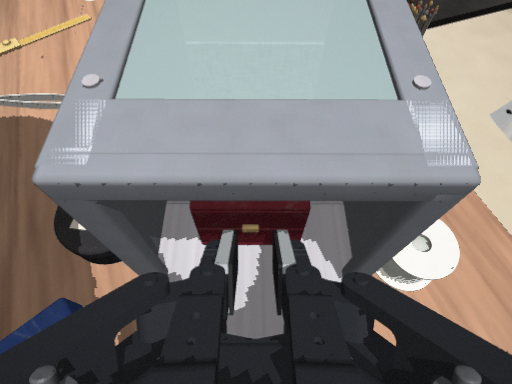

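>>> servo_tool(steps=[[[0,0,0,0,-0.0027,0.0029,0.2],[0,0,0,0,-0.0027,0.0029,0.2]]])

```text
t: 10.15
tool_pos: [0.5104, -0.1956, 0.0702]
orientation: [-134.2, -0.3, -20.7]
force: [1.0, -0.5, 0.7]
opening: 0.0169
```

```bash
python3 - <<'E'
from h import *
from station import *
delta(sense(),16,1,12,46)
w,_=snapshot("wrist");cv2.imwrite("pics/w9.png",w[...,::-1])
E
```

```text
TCP in mouth mm [22.   0.9 12.2] tilt 45.8
turn units [ 0.0041 -0.0015  0.0056] shift [-0.0001  0.0043 -0.0041] J [ 32.6  55.4  16.8 103.5 -61.6  67.7  73.2] F [-0.1 -1.1  0.7]
```

View pics/w9.png

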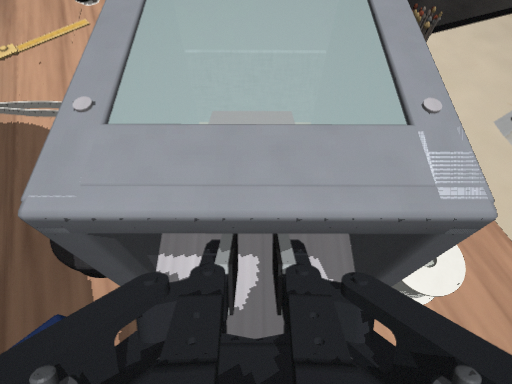

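The box has dropped out of sight past the shelf edge. Now I'll draw the fingers straight back out.

>>> servo_tool(steps=[[[0,0,0,0,0,0,0.2],[0,0,0,0,0.0035,-0.0036,0.2],[0,0,0,0,0.007,-0.0072,0.2],[0,0,0,0,0.007,-0.0072,0.2],[0,0,0,0,0.007,-0.0072,0.2],[0,0,0,0,0.007,-0.0072,0.2],[0,0,0,0,0.007,-0.0072,0.2],[0,0,0,0,0.007,-0.0072,0.2],[0,0,0,0,0.007,-0.0072,0.2],[0,0,0,0,0.007,-0.0072,0.2],[0,0,0,0,0.007,-0.0072,0.2],[0,0,0,0,0.007,-0.0072,0.2],[0,0,0,0,0.007,-0.0072,0.2],[0,0,0,0,0,0,0.2]]])

```text
t: 11.6
tool_pos: [0.4647, -0.3151, 0.0697]
orientation: [-134.4, -0.3, -20.8]
force: [-0.1, 0.5, -0.4]
opening: 0.0172
```

```bash
python3 - <<'E'
from h import *
from station import *
delta(sense(),-150,1,60,46)
w,_=snapshot("wrist");cv2.imwrite("pics/w10.png",w[...,::-1])
E
```

```text
TCP in mouth mm [-105.9    1.1   11.7] tilt 45.6
turn units [ 0.0062 -0.0024  0.0038] shift [ 0.0003 -0.0037 -0.0653] J [ 41.8  58.8  20.3  92.7 -54.3  76.5  72.8] F [ 0.4  0.3 -0.4]
```

View pics/w10.png

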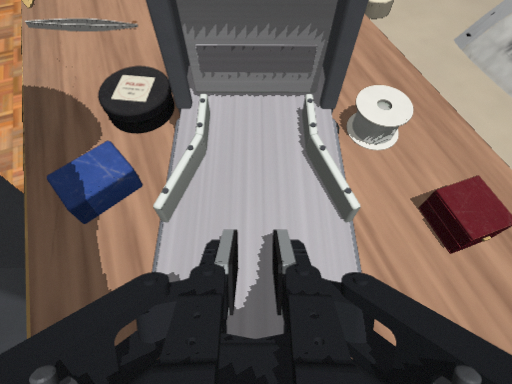

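The shelf is empty and the flap has dropped. I'll back off along the fingers, wait, and check the flap and the window.

>>> servo_tool(steps=[[[0,0,0,0,0,-0.02,0.2],[0,0,0,0,0,-0.02,0.2],[0,0,0,0,0,-0.02,0.2],[0,0,0,0,0,-0.02,0.2],[0,0,0,0,0,-0.02,0.2],[0,0,0,0,0,-0.02,0.2],[0,0,0,0,0,0,0.2],[0,0,0,0,0,0,0.2],[0,0,0,0,0,0,0.2],[0,0,0,0,0,0,0.2],[0,0,0,0,0,0,0.2],[0,0,0,0,0,0,0.2],[0,0,0,0,0,0,0.2],[0,0,0,0,0,0,0.2],[0,0,0,0,0,0,0.2],[0,0,0,0,0,0,0.2],[0,0,0,0,0,0,0.2],[0,0,0,0,0,0,0.2]]])

```text
t: 13.45
tool_pos: [0.4378, -0.3847, 0.1542]
orientation: [-133.4, 0.1, -20.1]
force: [0.1, 0.0, 0.1]
opening: 0.0172
```

```bash
python3 - <<'E'
from h import *
from station import *
delta(sense(),-150,1,60,46)
w,dw=snapshot("wrist");mw=camera_model("wrist");t,dt=snapshot("top")
P=(cloud(dw,mw)-O);X=np.stack([P@I,P@Lf,P[...,2]],-1)*1000
for z0,z1 in((6,15),(15,30),(30,45),(45,60),(60,75)):
    g=(dw>0)&(abs(X[...,1])<35)&(X[...,2]>z0)&(X[...,2]<z1)&(X[...,0]>-5)&(X[...,0]<70)
    print(z0,z1,g.sum(),np.median(X[g][:,0]) if g.any() else None)
a=cv2.resize(t[100:300,120:360,::-1],(480,400));b=w[...,::-1]
cv2.imwrite("pics/t11.png",a);cv2.imwrite("pics/w11.png",b)
p,d=snapshot("side");cv2.imwrite("pics/s11.png",cv2.resize(p[130:290,150:350,::-1],None,fx=3.5,fy=3.5,interpolation=2))
t0=np.load("pics/top0.npz")['p']
def cen(im,f):
    h=cv2.cvtColor(im,cv2.COLOR_RGB2HSV);m=f(h);m[:120]=0;m[300:]=0;m[:,:150]=0;m[:,320:]=0
    k,l,st,c=cv2.connectedComponentsWithStats(m.astype(np.uint8));i=1+st[1:,4].argmax();return c[i].round(1),st[i,4]
for nm,f in(('blue',lambda h:(h[...,0]>105)&(h[...,0]<125)&(h[...,1]>120)&(h[...,2]>60)),('red',lambda h:((h[...,0]<8)|(h[...,0]>172))&(h[...,1]>130))):
    print(nm,cen(t0,f),cen(t,f))
E
```

```text
TCP in mouth mm [-180.6    1.6   96.2] tilt 46.6
turn units [-0.0105  0.0102  0.0079] shift [0.001  0.0053 0.0471] J [ 46.6  55.7  22.8  82.9 -48.4  88.9  67.5] F [ 0.1 -0.1  0.1]
6 15 445 7.741286687728201
15 30 766 7.173770246822396
30 45 956 6.7213539052082805
45 60 1043 7.08053192387866
60 75 1165 6.574683113604011
blue (array([238.5, 268.1]), np.int32(395)) (array([238.5, 268.3]), np.int32(391))
red (array([299.1, 222.3]), np.int32(766)) (array([298.9, 147.6]), np.int32(307))
```

View pics/w11.png

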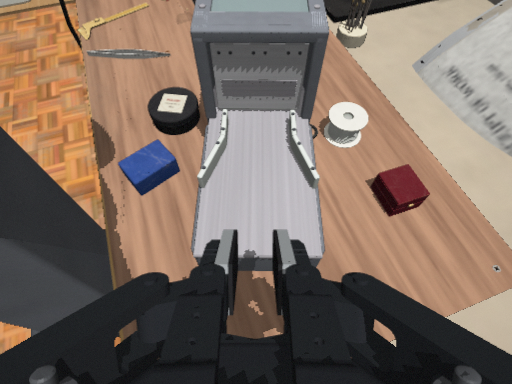

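View pics/t11.png

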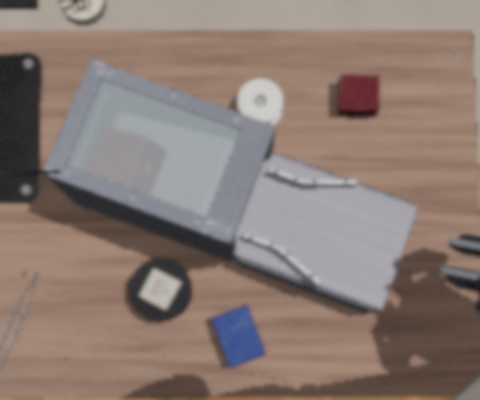

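View pics/s11.png

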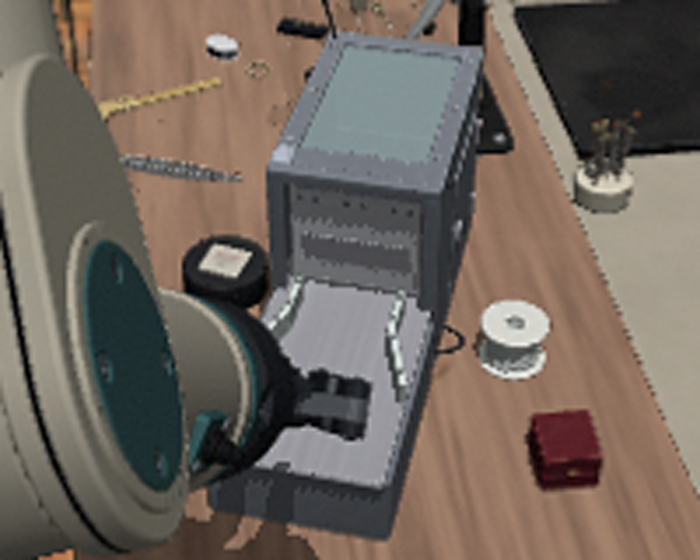

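```bash
python3 - <<'E'
from h import *
from station import *
m=camera_model("top");K=np.array([[m['fx'],0,m['cx']],[0,m['fy'],m['cy']],[0,0,1.]])
t,d=snapshot("top");roi=t[120:220,140:260].astype(int);mk=((roi[...,0]-roi[...,1])>2)
k,l,st,c=cv2.connectedComponentsWithStats(mk.astype(np.uint8))
for i in range(1,k):
    if st[i,4]>60: print(st[i],c[i]+[140,120])
for uv in ((165,175),(185,166),(202,180),(195,198),(185,182)):
    n=cv2.undistortPoints(np.array([[uv]],float),K,np.array([m['k1'],0,0,0,0.])).ravel()
    R=np.array(m['R']);o=-R.T@m['t'];r=R.T@np.append(n,1);print(uv,mouth(o+r*(.055-o[2])/r[2])[:2].round())
E
```

```text
[   0    0  120  100 4273] [187.52351978 152.74584601]
[115  37   5  23  83] [257.37349398 169.57831325]
[27 45 15 14 66] [174.37878788 171.68181818]
[ 25  49  31  24 335] [180.89552239 182.25671642]
(165, 175) [162.   7.]
(185, 166) [133. -24.]
(202, 180) [ 92. -10.]
(195, 198) [91. 28.]
(185, 182) [121.   6.]
```

```bash
python3 -c "
from station import *
print(finish_job())"
```

```text
the job is handed in; nothing more can be done
None
```

I pushed the ring box along the rails, through the flap and over the shelf end with two fingertips leaning about 45°. I then drew the fingers out, backed the hand clear and handed the job in at about 13.7 s of the 45 s allowed.

Last checks before handing in:
- **Pushing force:** the wrist force stayed under about 3 N at every reading I took, well below the 20 N limit. I read it between moves, not continuously.
- **Ring box:** through the roof window it lies at the foot of the chute, its middle about 120–130 mm past the doorway. I read that from a blurred view through the glass, so it is only rough. I could not measure its height or lean.
- **Flap:** it hangs shut, leaning about 0.02 rad by depth, against the 0.06 rad limit.
- **Other objects:** the wax block had not moved (0.2 px in the top view). The tin and spool look unmoved, though I checked those only by eye.
- **Robot:** it touches nothing, with wrist force near 0.

No check failed or disagreed. Joint 5 came within about 1.4° of its limit at the deepest point of the push but stayed in range.

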